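Shut up the block chest

TASK

Shut up the small wooden chest with the two drawers before the sawing dust flies: with the fingertips push both of its open drawers fully home, and only then push the raised lid over and down until it is fully closed, so that its lip drops in front of the drawers. Only push: do not pull the drawers further out or lift the lid further open, and let nothing slam. Leave the ink bottle, the screw tin and the eraser beside the chest where they are.

Things in the scene. Friction and masses are not known exactly. Their poses are not given: they have to be found in the camera images.
- chest: low wooden chest, fixed to the worktop, 180 deep (x) x 270 wide (y) x 76 mm high without its lid; origin at the centre of its underside, x axis from its front to its back, y to its left as seen from the robot, z up. Turned up to 0.25 rad on the worktop. It has no top board: two open-topped drawers side by side, the lid covers both
- wide_drawer_face (a point): centre of the outer face of the wide drawer's front (left, +y, three wooden blocks fixed inside), moves with the drawer. The face is flat, 144 mm wide, from 10 to 72 mm above the worktop, 36 mm at this point; no knob, only a finger notch 32 wide x 14 mm deep in the middle of its top edge. When shut, this point lies 90 mm in front of the chest's centre (chest x = -0.090), 51.5 mm to its left
- narrow_drawer_face (a point): the same for the narrow drawer (right, -y, three short dowels fixed inside): face 92 mm wide, 10 to 72 mm high, same notch. When shut, this point lies at chest x = -0.090, 77.5 mm to the right of the chest's centre
- wide_drawer (a joint): how far the wide drawer stands out towards the chest's front (-x of the chest), m; 0 is fully home, against its stop. It needs about 2 N to push, slides straight and stays where left
- narrow_drawer (a joint): the same for the narrow drawer
- lid_hinge (a point): middle of the lid's hinge line, on the upper back edge of the chest (chest x = +0.090, 76 mm up); the hinge line runs along the chest's y
- lid_edge (a point): middle of the lid's front edge, on its outer (top) face, 190 mm from the hinge line. The lid is a board 274 mm wide, 190 mm long and 9 mm thick (its inner face passes through the hinge line), with a lip along the front edge that hangs 14 mm below the inner face; closed, its top lies 85 mm above the worktop
- lid (a joint): opening angle of the lid, rad; 0 is closed and level, it grows as the front edge rises; at the start it slants up and towards the robot from the hinge at the back. The hinge is stiff: the lid stays where it is left, and takes about 1 to 3 N near its front edge to push shut, on the outer (upper, back) face
- ink_bottle: small black bottle, 46 mm across, 75 mm high, standing loose to the left of the chest; origin at the centre of its underside; not to be moved
- screw_tin: round open tin of screws, 86 mm across, 28 mm high, loose to the right of the chest; origin at the centre of its underside; not to be moved
- eraser: eraser, 22 x 52 x 12 mm, lying loose ahead and to the left of the chest's front; origin at the centre of its underside; not to be moved

How it is judged:
On the way, in this order (a step that is already met when the one before it is completed fails the run):
1. both drawers are home while the lid is still up (value of joint each of wide_drawer, narrow_drawer below 0.004 m and value of joint lid above 0.4 rad), for 0.2 s.
2. the lid is closed (value of joint lid below 0.03 rad), for 0.2 s.
At the end, for the whole second after the job is handed in: Both drawers within 4 mm of fully home, the lid within 0.03 rad of closed (about 6 mm at its front edge), the bottle upright, and bottle, tin and eraser within 20 mm of where they stood (value of joint each of wide_drawer, narrow_drawer below 0.004 m and value of joint lid below 0.03 rad and distance of each of ink_bottle, screw_tin, eraser from where it was at the start of the episode below 0.02 m and angle between ink_bottle's own z axis and vertical below 0.2 rad); the robot touches nothing.
It fails at once if the lid is brought down (below 0.3 rad) while a drawer stands out more than 8 mm (value of joint lid below 0.3 rad and value of joint any of wide_drawer, narrow_drawer above 0.008 m).
It fails at once if a drawer is pulled out beyond 75 mm (value of joint any of wide_drawer, narrow_drawer above 0.075 m).
It fails at once if the lid is lifted beyond 1.35 rad (value of joint lid above 1.35 rad).
It fails at once if something slams: the lid swings shut faster than 3 rad/s or a drawer runs in faster than 0.5 m/s (velocity of joint lid below -3 rad/s or velocity of joint any of wide_drawer, narrow_drawer below -0.5 m/s).
It fails at once if the bottle, the tin or the eraser is moved more than 20 mm, or the bottle tipped (distance of any of ink_bottle, screw_tin, eraser from where it was at the start of the episode above 0.02 m or angle between ink_bottle's own z axis and vertical above 0.3 rad).
It also fails if it takes over 51 s, if anything falls off the work surface, if the arm or the gripper's body presses on something with over 40 N, if the wrist force passes 120 N, or if a joint passes its speed limit or range.

ROBOT

A 6-joint arm with a two-finger parallel gripper is mounted at the origin on a cart in front of the work surface, level with it; the furniture and walls round the work are solid. World frame = base frame: x ahead of the robot, y to its left, z up, the work surface at z = 0. Lengths are in m, angles in rad, forces in N, time in s.
With the tool pointing down it reaches from about 0.25 to 0.775 m from the base axis. Payload 4 kg.
Tool frame: the origin (TCP) lies midway between the tips of the shut fingers; the grasp point (between the pads) lies 19 mm behind it; z points along the fingers, y is the direction in which the jaws open and shut (so a half turn about z gives the same grasp; the last joint's range is limited). The gripper opens to 94 mm and grips with 3 to 60 N. Pads are 16 mm wide; open, the fingers measure 119 mm over their backs; the gripper's body (75 mm by 177 mm) begins 78 mm behind the grasp point.
Start: joints at [-0.103, 0.087, 1.371, -0, 1.684, -0.103], TCP at [0.55, -0, 0.206] pointing down, gripper open.
Joint ranges: [-3.1, 3.1], [-0.76, 2.03], [0.27, 2.55], [-1.08, 4.22], [0.17, 2.65], [-2.57, 2.57]. Speed limits (rad/s): [2.79, 2.79, 3.14, 3.14, 3.14, 3.14].

INTERFACE

Orientations are given as [roll, pitch, yaw] about the fixed x, y, z axes, in that order (R = Rz(yaw) Ry(pitch) Rx(roll)).
In Python, from bench import robot gives the robot as it stands.
- The arm moves only by the tool drive_tool, never from a script. Its argument "series" is a list that holds one entry, the list of rows, each a list of 7 numbers: the turn, a rotation vector about the tool's x, y, z in rad, then the shift along the tool's x, y, z in cm, then the opening in per cent of the stroke, from 0 (shut) to 100 (fully open). In form: [[[rx, ry, rz, tx, ty, tz, fingers], ...]]. A call has 1 to 20 rows; each row is the pose to reach, as a shift and turn from the pose measured when the call began, along the tool's axes at that moment; what a row does not reach only later rows make up. A row lasts 1/10 s, in which the tool goes at most 50 mm and 8.59 degrees, less where a joint would pass 70% of its speed; a pose out of reach is approached as far as the arm can. A call with a gripper value outside its range is refused whole. The fingers move at their own pace and stop on an object; the grip force is fixed at half the most. Time passes only in rows, so rows that repeat a pose let the fingers close. It gives the time, the measured TCP pose, the force and the opening at its end, in the units of the state.
- robot.get_obs(): the state, without advancing time (a new reading comes with each control period).
- robot.snapshot(name): name is "scene" or "side" or "wrist"; returns a dict with "img" (480x640x3 uint8, blue, green, red), "depth" (480x640 float32, m along the optical axis (not along the pixel's ray), 0 where there is no reading), "vertical_fov" (degrees; the focal length in pixels is half the picture's height over the tangent of half this angle, whatever the lens; pixels are square), "cx", "cy" (the principal point, pixels), "rvec" (rotation vector, rad) and "tvec" (3), from world to camera coordinates, as OpenCV has them. Camera axes: x right, y down, z forward; pixel columns grow to the right and rows downward; lengths in m; the calibration is good to about 2 mm. A picture is of the moment at which its call begins.
- robot.close_job(): hands the job in, once; it reports no verdict.
The state is a dict: "time": time; "joint_positions": joint angles; "qvel": joint speeds; "joint_torque": joint torques, N m; "tool_pos": TCP position; "ee_rot": TCP orientation; "wrist_force": force on the tool from outside, world axes, zero at the start; "wrist_torque": the same for the moment, N m; "width": finger opening in m.
Only numpy, scipy, OpenCV 4.12 (cv2) and the standard library are available. Lean on these libraries where they do the work, as an engineer would, in place of code of your own. Each camera call takes 0.05 s, during which the arm holds its last target.

## Working session

There is one attempt and no reset: what is moved stays moved. The work goes in short steps, Python scripts to look and compute and a tool call to move; the robot and the scene stay as the last step left them, time stands still between calls to the robot, and variables do not carry over. Pictures are saved under pics/ and viewed, and the job is handed in when it is done.

Besides the shell and the picture viewer there is one more tool, called after "Call:" as name(argument=value, ...), one argument or row to a line, values as JSON. drive_tool: Moves the arm, as the interface text tells. Its arguments: {"type":"object","properties":{"series":{"type":"array","items":{"type":"array","items":{"type":"array","items":{"type":"number"}}}}},"required":["series"]}

```bash
mkdir -p pics; ls; cat > h.py <<'E'
import numpy as np, cv2
from scipy.spatial.transform import Rotation as Ro
from bench import robot
def cam(s):
    h,w=s['img'].shape[:2]; f=h/2/np.tan(np.radians(s['vertical_fov'])/2)
    return f,s['cx'],s['cy'],Ro.from_rotvec(np.ravel(s['rvec'])).as_matrix(),np.ravel(s['tvec'])
def cloud(s):
    f,cx,cy,R,t=cam(s); d=s['depth']; v,u=np.indices(d.shape)
    P=np.stack([(u-cx)/f*d,(v-cy)/f*d,d],-1)
    W=(P-t)@R; W[d<=0]=np.nan
    return W
E
python3 - <<'E'
from h import *
o=robot.get_obs()
for k in o: print(k,np.round(o[k],3))
for n in ['scene','side','wrist']:
    s=robot.snapshot(n); cv2.imwrite(f'pics/{n}0.png',s['img']); np.savez(f'{n}0.npz',**s)
    f,cx,cy,R,t=cam(s); print(n,f,cx,cy,np.round(-R.T@t,3),np.round(R[2],3))
E
```

```text
pics
time 0.0
joint_positions [-0.103  0.088  1.372 -0.     1.684 -0.103]
qvel [-0.     0.     0.002  0.     0.    -0.002]
joint_torque [ 1.0000e-03 -3.4018e+01 -3.0242e+01  7.2000e-02  3.3000e-02 -0.0000e+00]
tool_pos [0.549 0.    0.204]
ee_rot [-3.139 -0.     1.571]
wrist_force [-0.714  0.442  0.608]
wrist_torque [0.009 0.042 0.01 ]
width 0.094
scene 464.0690251605721 319.9198204216284 234.49248711983122 [0.224 0.674 0.568] [ 0.397 -0.714 -0.577]
side 442.83854734518303 324.6774996397019 240.80068469605814 [ 0.534 -0.785  0.662] [ 0.033  0.821 -0.569]
wrist 397.99253559622014 321.18064477258156 239.71132323983363 [0.551 0.067 0.383] [-0.003 -0.23  -0.973]
```

View pics/scene0.png

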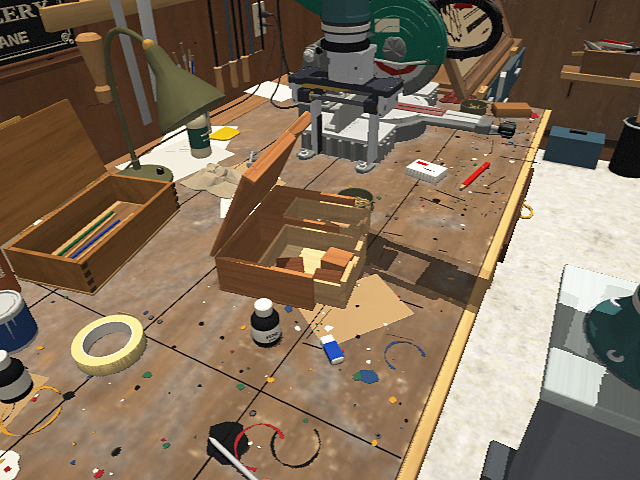

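View pics/side0.png

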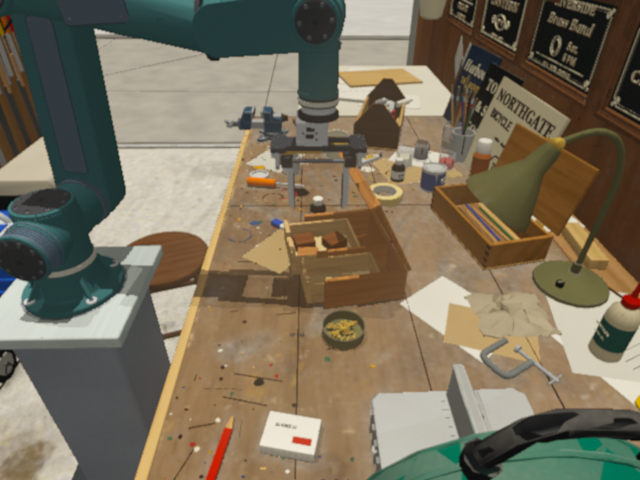

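View pics/wrist0.png

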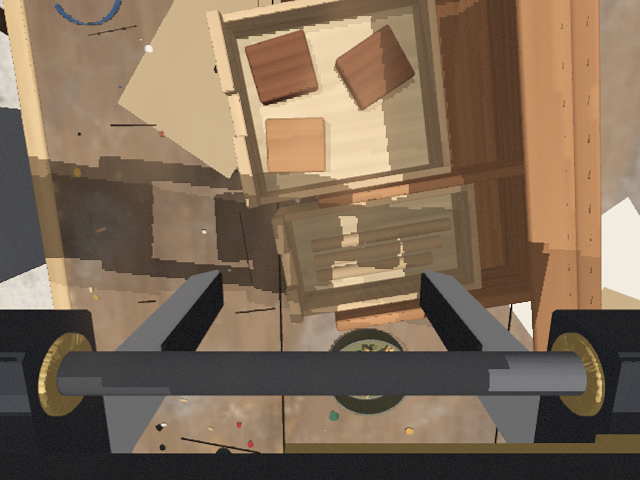

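The wrist view shows the wide drawer's front from about (210,12) to (250,205) and the narrow drawer's from (278,210) to (295,320). The lid edge runs along columns 525–600. In the scene view the bottle is at (265,322) and the eraser at (332,349). Next I'll measure these through the depth images.

```bash
python3 - <<'E'
from h import *
for n,pts in {'wrist':[(213,14),(236,110),(250,198),(226,60),(283,215),(297,316),(290,265),(340,318),(400,312),(520,290),(350,195),(480,175),(575,40),(575,100),(595,60),(595,200),(540,60),(370,370)],
 'scene':[(265,305),(265,330),(332,349),(310,115),(306,116),(312,116),(222,250),(213,252),(250,190),(318,303),(362,250),(366,205)],
 'side':[(318,202),(278,222),(344,330),(352,172),(360,185),(402,262),(408,268),(370,190),(340,302),(405,300)]}.items():
    s=dict(np.load(n+'0.npz')); W=cloud(s)
    for u,v in pts: print(n,u,v,np.round(W[v,u],3))
# top edges in wrist at z .066-.08
s=dict(np.load('wrist0.npz')); W=cloud(s)
m=(abs(W[...,2]-.074)<.005); cv2.imwrite('pics/m.png',cv2.addWeighted(s['img'],.5,cv2.merge([m.astype('uint8')*255]*3),.5,0))
E
```

```text
wrist 213 14 [0.473 0.158 0.071]
wrist 236 110 [0.483 0.094 0.059]
wrist 250 198 [0.494 0.027 0.071]
wrist 226 60 [0.481 0.127 0.073]
wrist 283 215 [0.519 0.012 0.063]
wrist 297 316 [ 0.529 -0.073  0.072]
wrist 290 265 [ 0.523 -0.032  0.058]
wrist 340 318 [ 0.566 -0.075  0.072]
wrist 400 312 [ 0.615 -0.068  0.075]
wrist 520 290 [ 0.714 -0.05   0.072]
wrist 350 195 [0.572 0.029 0.073]
wrist 480 175 [0.673 0.045 0.072]
wrist 575 40 [0.63  0.099 0.247]
wrist 575 100 [0.632 0.081 0.248]
wrist 595 60 [0.636 0.093 0.249]
wrist 595 200 [0.643 0.049 0.249]
wrist 540 60 [0.622 0.094 0.242]
wrist 370 370 [0.559 0.027 0.318]
scene 265 305 [0.548 0.267 0.077]
scene 265 330 [0.541 0.283 0.041]
scene 332 349 [0.444 0.247 0.013]
scene 310 115 [0.609 0.008 0.276]
scene 306 116 [ 0.652 -0.051  0.247]
scene 312 116 [0.604 0.01  0.275]
scene 222 250 [0.691 0.189 0.079]
scene 213 252 [0.691 0.211 0.09 ]
scene 250 190 [0.65  0.143 0.186]
scene 318 303 [0.512 0.167 0.012]
scene 362 250 [0.484 0.05  0.057]
scene 366 205 [ 0.531 -0.072  0.073]
side 318 202 [0.556 0.25  0.071]
side 278 222 [0.447 0.245 0.013]
side 344 330 [ 0.6   -0.162  0.013]
side 352 172 [0.625 0.075 0.244]
side 360 185 [0.637 0.017 0.243]
side 402 262 [ 0.733 -0.025  0.077]
side 408 268 [ 0.739 -0.059  0.086]
side 370 190 [ 0.653 -0.017  0.249]
side 340 302 [ 0.597 -0.078  0.011]
side 405 300 [ 0.742 -0.063 -0.   ]
```

View pics/m.png

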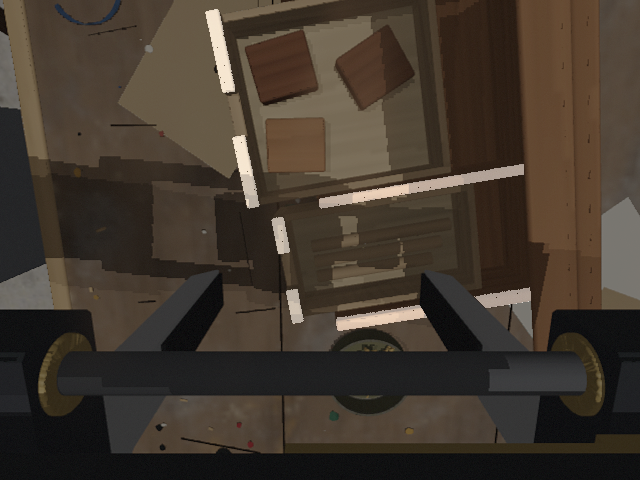

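```bash
python3 - <<'E'
from h import *
s=dict(np.load('wrist0.npz')); W=cloud(s)
m=(abs(W[...,2]-.074)<.005).astype('uint8')
n,l,st,c=cv2.connectedComponentsWithStats(m)
comps=[]
for i in range(1,n):
    if st[i,4]<300: continue
    P=W[l==i]; r=cv2.minAreaRect(P[:,:2].astype('float32')*1000)
    print(i,st[i],np.round(P.mean(0),4),[np.round(x,1) for x in r]); print(np.round(cv2.boxPoints(r),1).tolist())
# lid plane from side: points in hull
for nm in ['scene','side','wrist']:
    s=dict(np.load(nm+'0.npz')); W=cloud(s); hsv=cv2.cvtColor(s['img'],cv2.COLOR_BGR2HSV)
    yaw=np.arctan2(171-195,480-350)  # rough
    g=(W[...,2]>.1)&(W[...,2]<.29)&(W[...,0]>.55)&(W[...,0]<.76)&(W[...,1]>-.1)&(W[...,1]<.23)&(hsv[...,0]<25)&(hsv[...,1]>60)
    P=W[g]; 
    print(nm,g.sum(), P.min(0) if len(P) else 0,P.max(0) if len(P) else 0)
    if len(P)>200:
        mu=P.mean(0); 
        for _ in range(4):
            U=np.linalg.svd(P-mu,full_matrices=False)[2]; nn=U[2]*np.sign(U[2][2]); d=(P-mu)@nn; P=P[abs(d)<max(.003,2*np.median(abs(d)))]; mu=P.mean(0)
        print(len(P),mu,nn,'angle',np.arccos(abs(nn[2])),'yaw',np.arctan2(nn[1],nn[0]), np.std((P-mu)@nn))
E
```

```text
1 [ 205    9   30   84 1159] [0.4766 0.1338 0.0716] [array([476.5, 133.4]), array([10.3, 56.2]), np.float64(9.5)]
[[466.79998779296875, 160.3000030517578], [476.1000061035156, 104.80000305175781], [486.20001220703125, 106.5], [476.8999938964844, 162.0]]
2 [232 135  28  74 950] [0.4913 0.0475 0.0716] [array([491.2,  46.8]), array([10.4, 55.9]), np.float64(9.8)]
[[481.29998779296875, 73.5], [490.79998779296875, 18.399999618530273], [501.0, 20.100000381469727], [491.5, 75.19999694824219]]
3 [ 319  164  205   45 2177] [0.6277 0.0363 0.0724] [array([626.6,  35.9]), array([160.2,   8.3]), np.float64(9.7)]
[[547.0, 26.5], [548.4000244140625, 18.299999237060547], [706.2999877929688, 45.20000076293945], [704.9000244140625, 53.400001525878906]]
4 [271 217  19  37 453] [ 0.517  -0.0031  0.0716] [array([516.8,  -3.4]), array([10.2, 29.8]), np.float64(9.4)]
[[509.3999938964844, 10.5], [514.2000122070312, -18.899999618530273], [524.2999877929688, -17.299999237060547], [519.4000244140625, 12.100000381469727]]
5 [474 287  57  21 704] [ 0.7012 -0.0552  0.0746] [array([701. , -56.5]), array([46.4, 10.
[... 703 characters left out ...]
1094]]
scene 3047 [ 0.59588219 -0.06963891  0.10001829] [0.72685265 0.21170335 0.27903253]
1773 [0.66577768 0.1051534  0.16835905] [0.8763124  0.14618946 0.45902637] angle 1.0938973448409808 yaw 0.16530122405036501 0.0009106427224825776
side 1007 [ 0.59699429 -0.07407524  0.10017686] [0.73770693 0.18849535 0.27524161]
517 [ 0.67354684 -0.01629374  0.19497011] [0.86115107 0.19251453 0.47048591] angle 1.08095496675011 yaw 0.21993853318698126 0.0020016872643860433
wrist 24643 [ 0.59700285 -0.01270017  0.20392879] [0.65212187 0.11342795 0.27050826]
24540 [0.63213522 0.06217643 0.24437327] [-0.43719376 -0.07438954  0.89628556] angle 0.45947473349696677 yaw -2.973054438546473 0.0007883966972379955
```

Chest yaw comes out at about 0.167 rad with its centre near (0.631, 0.063) and the lid at 1.09 rad. The wide drawer is out about 56 mm and the narrow one about 39 mm. The spacings and heights agree with the given sizes. Next I'll turn the gripper so its body clears the lid and go down in front of the wide drawer.

Call:
drive_tool(
  series=[
    [[0,0,-1.738,8.1,-11.9,0,0],[0,0,-1.738,8.1,-11.9,0,0],[0,0,-1.738,8.1,-11.9,0,0],[0,0,-1.738,8.1,-11.9,0,0],[0,0,-1.738,8.1,-11.9,0,0],[0,0,-1.738,8.1,-11.9,0,0],[0,0,-1.738,8.1,-11.9,0,0],[0,0,-1.738,8.1,-11.9,0,0],[0,0,-1.738,8.1,-11.9,0,0],[0,0,-1.738,8.1,-11.9,0,0],[0,0,-1.738,8.1,-11.9,0,0],[0,0,-1.738,8.1,-11.9,0,0],[0,0,-1.738,8.1,-11.9,0,0],[0,0,-1.738,8.1,-11.9,4,0],[0,0,-1.738,8.1,-11.9,8,0],[0,0,-1.738,8.1,-11.9,12,0],[0,0,-1.738,8.1,-11.9,15,0],[0,0,-1.738,8.1,-11.9,16.5,0],[0,0,-1.738,8.1,-11.9,16.5,0]],
  ],
)

```text
time: 2.05
tool_pos: [0.4277, 0.0809, 0.0368]
ee_rot: [3.14, -0.008, -2.976]
wrist_force: [-0.0, -0.3, 0.1]
width: 0.0002
```

Call:
drive_tool(
  series=[
    [[0,0,0,-1.5,0,0,0],[0,0,0,-3,0,0,0],[0,0,0,-4,0,0,0],[0,0,0,-5,0,0,0],[0,0,0,-6,0,0,0],[0,0,0,-7,0,0,0],[0,0,0,-8,0,0,0],[0,0,0,-8.6,0,0,0],[0,0,0,-9,0,0,0],[0,0,0,-9,0,0,0]],
  ],
)

```text
time: 3.05
tool_pos: [0.5173, 0.0959, 0.0359]
ee_rot: [3.14, -0.007, -2.976]
wrist_force: [-0.8, 0.8, -0.5]
width: 0.0004
```

```bash
python3 - <<'E'
from h import *
s=robot.snapshot('side'); cv2.imwrite('pics/side1.png',cv2.resize(s['img'][140:340,220:440],None,fx=3,fy=3)); print(robot.get_obs()['wrist_force'])
s=robot.snapshot('scene'); cv2.imwrite('pics/scene1.png',cv2.resize(s['img'][100:380,180:440],None,fx=2,fy=2))
E
```

```text
[ 0.24231668 -0.50400034  0.18807975]
```

View pics/side1.png

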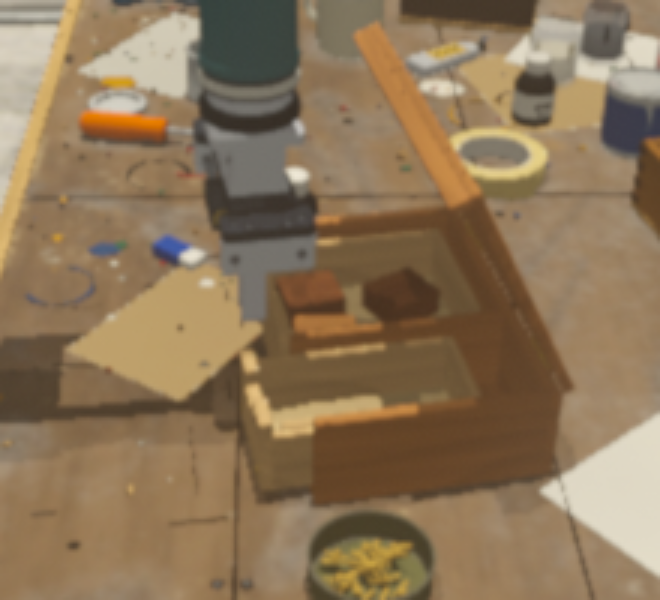

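View pics/scene1.png

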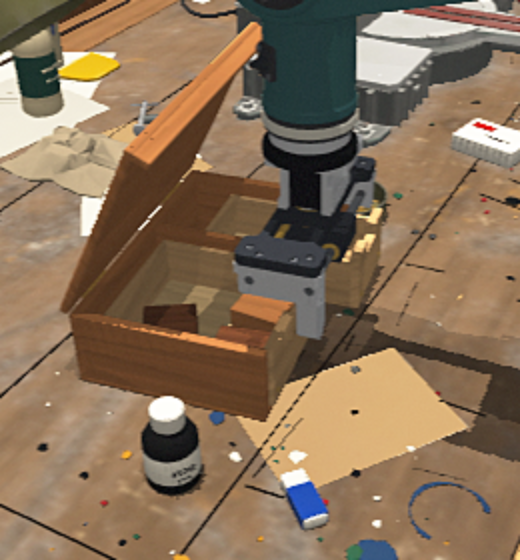

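The wide drawer is nearly home, with the finger on its face and about 8 mm left. I'll push to the stop gently.

Call:
drive_tool(
  series=[
    [[0,0,0,-0.4,0,0,0],[0,0,0,-0.7,0,0,0],[0,0,0,-0.9,0,0,0],[0,0,0,-1.0,0,0,0],[0,0,0,-1.1,0,0,0],[0,0,0,-1.1,0,0,0]],
  ],
)

```text
time: 3.75
tool_pos: [0.5213, 0.0966, 0.0358]
ee_rot: [3.141, -0.023, -2.976]
wrist_force: [-17.9, -4.1, 13.0]
width: 0.0005
```

Call:
drive_tool(
  series=[
    [[0,0,0,1,0,0,0],[0,0,0,3,0,0,0],[0,0,0,4,0,0,0],[0,0,0,4,0,-3,0],[0,0,0,4,0,-7,0],[0,0,0,4,0,-7,0]],
  ],
)

```text
time: 4.35
tool_pos: [0.4878, 0.0905, 0.113]
ee_rot: [-3.141, -0.009, -2.976]
wrist_force: [0.7, 0.6, 0.1]
width: 0.0005
```

```bash
python3 - <<'E'
from h import *
print(robot.get_obs()['wrist_force'],robot.get_obs()['tool_pos'])
s=robot.snapshot('scene'); cv2.imwrite('pics/scene2.png',cv2.resize(s['img'][150:350,200:420],None,fx=3,fy=3)); np.savez('s2.npz',**s)
s=robot.snapshot('wrist'); cv2.imwrite('pics/wrist2.png',s['img']);np.savez('w2.npz',**s)
W=cloud(s)
m=(abs(W[...,2]-.074)<.005).astype('uint8')
n,l,st,c=cv2.connectedComponentsWithStats(m)
ex=np.array([np.cos(.167),np.sin(.167)]);ey=np.array([-ex[1],ex[0]]);C=np.array([.631,.063])
for i in range(1,n):
    if st[i,4]<300: continue
    P=W[l==i][:,:2]-C; a=P@ex;b=P@ey
    print(i,st[i],'x',np.percentile(a,[1,50,99]).round(4),'y',np.percentile(b,[1,99]).round(4))
E
```

```text
[0.74552131 0.62075741 0.11540216] [0.48775972 0.09049833 0.11303654]
1 [ 19 279  56  18 902] x [-0.1292 -0.1245 -0.1193] y [-0.123  -0.0933]
2 [126 279  55  18 889] x [-0.1292 -0.1246 -0.1194] y [-0.0607 -0.0315]
8 [  15  395   33   48 1105] x [-0.0576 -0.0411 -0.0227] y [-0.1344 -0.1241]
9 [ 556  395   49   40 1526] x [-0.0545 -0.0434 -0.0299] y [0.1992 0.2242]
```

View pics/scene2.png

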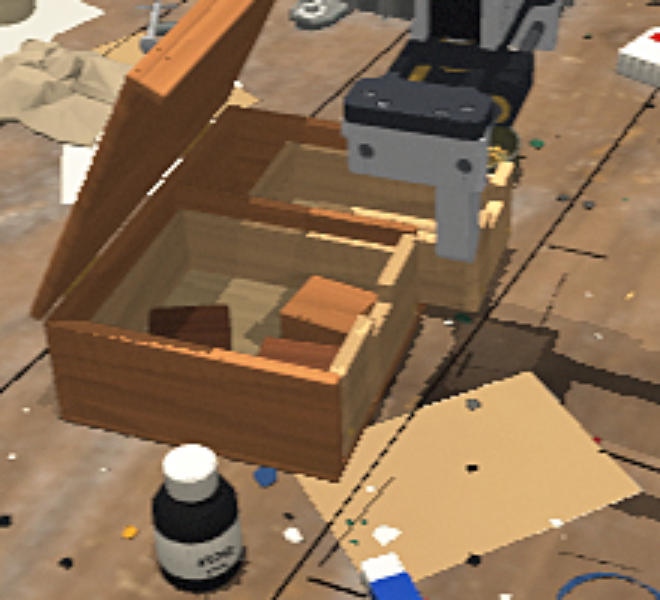

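View pics/wrist2.png

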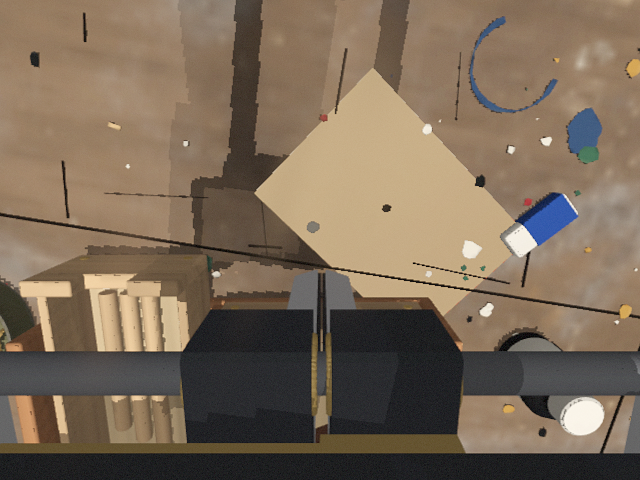

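The wide front now lies flush with the left wall's front edge, around (340,380) in the enlarged scene crop. Now the narrow drawer.

Call:
drive_tool(
  series=[
    [[0,0,0,3.5,-3,0,0],[0,0,0,3.5,-7,0,0],[0,0,0,3.5,-11,0,0],[0,0,0,3.5,-12.8,0,0],[0,0,0,3.5,-12.8,3,0],[0,0,0,3.5,-12.8,6,0],[0,0,0,3.5,-12.8,7.7,0],[0,0,0,3.5,-12.8,7.7,0],[0,0,0,2,-12.8,7.7,0],[0,0,0,1,-12.8,7.7,0],[0,0,0,0,-12.8,7.7,0],[0,0,0,-1,-12.8,7.7,0],[0,0,0,-2,-12.8,7.7,0],[0,0,0,-2.6,-12.8,7.7,0],[0,0,0,-3.0,-12.8,7.7,0],[0,0,0,-3.4,-12.8,7.7,0],[0,0,0,-3.8,-12.8,7.7,0],[0,0,0,-4.0,-12.8,7.7,0]],
  ],
)

```text
time: 6.25
tool_pos: [0.5425, -0.0298, 0.0302]
ee_rot: [3.141, -0.022, -2.976]
wrist_force: [-9.4, -1.4, 7.1]
width: 0.0006
```

Call:
drive_tool(
  series=[
    [[0,0,0,-0.5,0,0,0],[0,0,0,-0.7,0,0,0],[0,0,0,-0.7,0,0,0]],
  ],
)

```text
time: 6.55
tool_pos: [0.5423, -0.0298, 0.0303]
ee_rot: [3.14, -0.039, -2.976]
wrist_force: [-20.7, -2.6, 14.7]
width: 0.0007
```

Call:
drive_tool(
  series=[
    [[0,0,0,1.5,0,0,0],[0,0,0,4,0,0,0],[0,0,0,7,0,0,0],[0,0,0,9,0,-4,0],[0,0,0,9,0,-9,0],[0,0,0,9,0,-14,0],[0,0,0,9,0,-14,0]],
  ],
)

```text
time: 7.25
tool_pos: [0.464, -0.0448, 0.1823]
ee_rot: [-3.137, -0.022, -2.976]
wrist_force: [1.2, -0.8, 0.1]
width: 0.0004
```

```bash
python3 - <<'E'
from h import *
o=robot.get_obs();print(o['wrist_force'],o['tool_pos'],o['joint_positions'])
ex=np.array([np.cos(.167),np.sin(.167)]);ey=np.array([-ex[1],ex[0]]);C=np.array([.631,.063])
for nm in ['scene','side']:
    s=robot.snapshot(nm); cv2.imwrite(f'pics/{nm}3.png',s['img'])
    W=cloud(s); A=(W[...,:2]-C)@ex; B=(W[...,:2]-C)@ey; Z=W[...,2]
    for lab,lo,hi in [('wide',0,.05),('wide2',.07,.12),('narrow',-.12,-.1),('narrow2',-.055,-.035),('lwall',.127,.133),('div',-.03,-.022),('rwall',-.134,-.128)]:
        g=(Z>.065)&(Z<.08)&(B>lo)&(B<hi)&(abs(A+.085)<.02)
        if g.sum()>5: print(nm,lab,g.sum(),np.percentile(A[g],[2,50,98]).round(4))
E
```

```text
[ 1.17799149 -0.84518493  0.11633843] [ 0.46399528 -0.04475721  0.18229181] [-0.20833624 -0.07916462  1.58364427 -0.01265241  1.65606731 -1.94562048]
scene wide 90 [-0.0931 -0.0893 -0.0837]
scene wide2 140 [-0.0936 -0.0899 -0.0838]
scene narrow 35 [-0.0929 -0.0895 -0.0834]
scene narrow2 35 [-0.093  -0.0896 -0.0835]
scene lwall 62 [-0.0932 -0.083  -0.0657]
scene div 56 [-0.0895 -0.0762 -0.0655]
scene rwall 29 [-0.0924 -0.0822 -0.066 ]
side wide 38 [-0.0925 -0.0883 -0.0833]
side wide2 49 [-0.0927 -0.0881 -0.0829]
side narrow 32 [-0.0926 -0.0882 -0.0827]
side narrow2 31 [-0.0925 -0.089  -0.0829]
side lwall 18 [-0.0919 -0.0777 -0.0663]
side div 32 [-0.0894 -0.0764 -0.0665]
side rwall 45 [-0.0922 -0.0779 -0.0651]
```

View pics/side3.png

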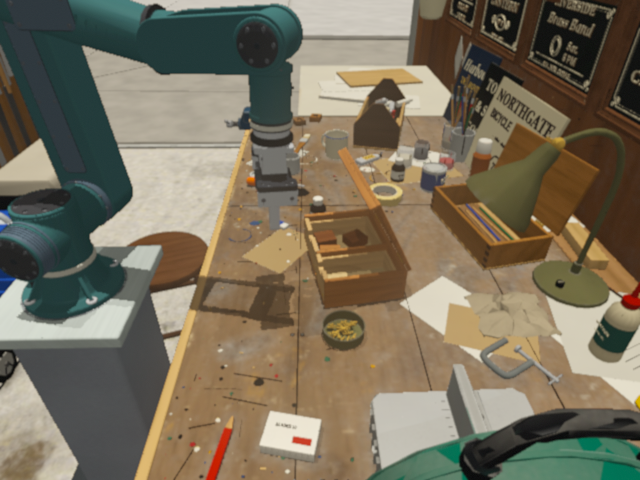

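View pics/scene3.png

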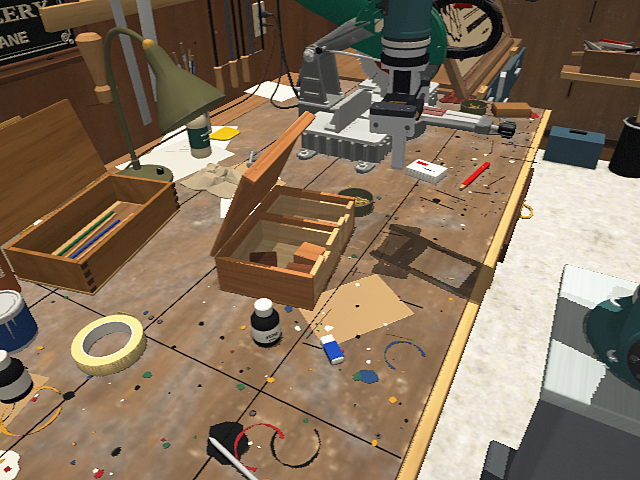

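Both fronts are flush: face planes at chest x ≈ -0.090 for both drawers in both views. I'll check there is free room behind the lid before going over it.

```bash
python3 - <<'E'
from h import *
C=np.array([.631,.063]);ex=np.array([np.cos(.167),np.sin(.167)]);ey=np.array([-ex[1],ex[0]])
for nm in ['scene','side']:
    W=cloud(robot.snapshot(nm)); A=(W[...,:2]-C)@ex; B=(W[...,:2]-C)@ey; Z=W[...,2]
    g=(Z>.1)&(Z<.7)&(A>.09)&(A<.3)&(abs(B)<.25); print(nm,g.sum())
    if g.sum(): print(np.percentile(A[g],[0,5,50]),np.percentile(B[g],[0,50,100]),np.percentile(Z[g],[0,50,100]))
    g=(Z>.2)&(abs(A-.0)<.06)&(abs(B)<.15); print('lidtop',np.percentile(Z[g],[50,98]),np.percentile(A[g],[2,50,98]))
E
```

```text
scene 2622
[0.19207351 0.20373218 0.25549658] [-0.20332011 -0.09596166 -0.05009189] [0.18358592 0.26782657 0.32139866]
lidtop [0.24406253 0.25013674] [-0.00972813  0.00086262  0.02519858]
side 3224
[0.19277478 0.20405692 0.25165278] [-0.20616518 -0.16762182 -0.07491086] [0.18491849 0.26738256 0.32076302]
lidtop [0.24440867 0.24998142] [-0.00856878  0.00216565  0.02664535]
```

Call:
drive_tool(
  series=[
    [[0,0,0,0,0,-4,0],[0,0,0,0,0,-8,0],[0,0,0,0,2,-12,0],[0,0,0,0,5,-14.5,0],[0,0,0,0,7.9,-14.5,0],[0,0,0,0,7.9,-14.5,0]],
  ],
)

```text
time: 8.05
tool_pos: [0.4511, 0.0372, 0.3162]
ee_rot: [3.138, -0.042, -2.972]
wrist_force: [0.2, -1.1, -0.5]
width: 0.0002
```

Call:
drive_tool(
  series=[
    [[0,-0.04,0,-3,0,-1,0],[0,-0.04,0,-7,0,-1,0],[0,-0.04,0,-11,0,-1,0],[0,-0.04,0,-15,0,-1,0],[0,-0.04,0,-19,0,-1,0],[0,-0.04,0,-22.5,0,-1,0],[0,-0.04,0,-25.7,0,-1,0],[0,-0.04,0,-25.7,0,-1,0],[0,-0.04,0,-25.7,0,-1,0]],
  ],
)

```text
time: 8.95
tool_pos: [0.7047, 0.0798, 0.3105]
ee_rot: [3.137, -0.01, -2.972]
wrist_force: [-0.7, 0.2, 0.4]
width: 0.0003
```

Call:
drive_tool(
  series=[
    [[0,0,0,0,0,4,0],[0,0,0,0,0,7.5,0],[0,0,0,0,0,8.1,0],[0,0,0,1.5,0,8.1,0],[0,0,0,3,0,8.2,0],[0,0,0,4.2,0,8.4,0],[0,0,0,4.8,0,8.7,0],[0,0,0,5.5,0,9.1,0],[0,0,0,6.2,0,9.5,0],[0,0,0,6.9,0,10,0],[0,0,0,7.5,0,10.5,0],[0,0,0,8.2,0,11,0]],
  ],
)

```text
time: 10.15
tool_pos: [0.6222, 0.0661, 0.2005]
ee_rot: [3.137, -0.01, -2.972]
wrist_force: [0.9, 0.2, 0.9]
width: 0.0004
```

```bash
python3 - <<'E'
from h import *
print(robot.get_obs()['tool_pos'],robot.get_obs()['wrist_force'])
a=robot.snapshot('side')['img'][100:340,220:440];b=robot.snapshot('scene')['img'][60:340,180:440]
cv2.imwrite('pics/c4.png',np.hstack([cv2.resize(a,(400,436)),cv2.resize(b,(400,436))]))
E
```

```text
[0.62220079 0.06613676 0.20054772] [0.88341259 0.24336713 0.91114522]
```

View pics/c4.png

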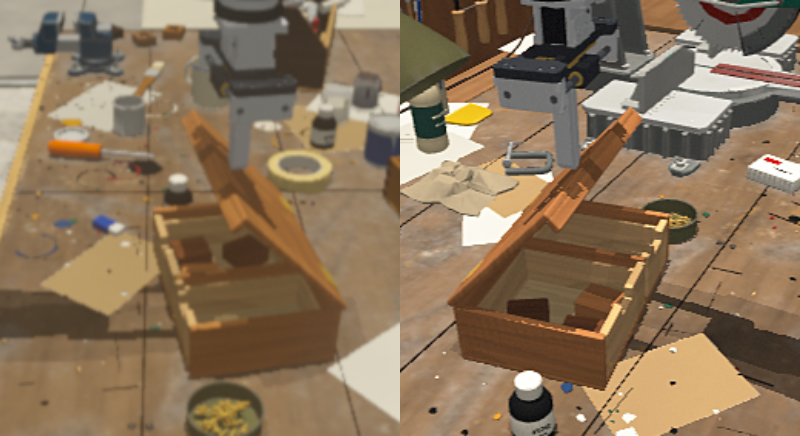

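The lid has followed to about 0.8 rad, the fingertip is near its front edge at about (235,165) in the left crop, and the drawers are still home. Continuing along the arc.

Call:
drive_tool(
  series=[
    [[0,0,0,0.5,0,0.5,0],[0,0,0,1.0,0,1.1,0],[0,0,0,1.6,0,1.8,0],[0,0,0,2.1,0,2.4,0],[0,0,0,2.6,0,3.1,0],[0,0,0,3.0,0,3.8,0],[0,0,0,3.7,0,4.9,0],[0,0,0,4.2,0,6,0],[0,0,0,4.6,0,7,0],[0,0,0,5,0,8.2,0],[0,0,0,5.2,0,9.2,0],[0,0,0,5.4,0,10.2,0],[0,0,0,5.4,0,10.9,0],[0,0,0,5.4,0,11.3,0],[0,0,0,5.4,0,11.6,0],[0,0,0,5.4,0,11.6,0]],
  ],
)

```text
time: 11.85
tool_pos: [0.5657, 0.0573, 0.0853]
ee_rot: [3.137, -0.015, -2.972]
wrist_force: [-3.9, -1.1, 5.0]
width: 0.0007
```

Call:
drive_tool(
  series=[
    [[0,0,0,0,0,0.3,0],[0,0,0,0,0,0.5,0],[0,0,0,0,0,0.5,0],[0,0,0,0,0,0.5,0]],
  ],
)

```text
time: 12.25
tool_pos: [0.5658, 0.0573, 0.0851]
ee_rot: [3.137, -0.013, -2.972]
wrist_force: [-8.2, -1.4, 17.4]
width: 0.0002
```

Call:
drive_tool(
  series=[
    [[0,0,0,0,0,-1,0],[0,0,0,0,0,-4,0],[0,0,0,2,0,-8,0],[0,0,0,6,0,-12,0],[0,0,0,10,0,-14,0],[0,0,0,14,0,-14,0],[0,0,0,14,0,-14,0]],
  ],
)

```text
time: 12.95
tool_pos: [0.4269, 0.0333, 0.2287]
ee_rot: [3.138, -0.01, -2.973]
wrist_force: [0.6, 0.4, 0.0]
width: 0.0007
```

```bash
python3 - <<'E'
from h import *
print(robot.get_obs()['tool_pos'],robot.get_obs()['wrist_force'])
C=np.array([.631,.063]);ex=np.array([np.cos(.167),np.sin(.167)]);ey=np.array([-ex[1],ex[0]])
im=[]
for nm in ['side','scene']:
    s=robot.snapshot(nm); im.append(s['img']); W=cloud(s); A=(W[...,:2]-C)@ex; B=(W[...,:2]-C)@ey; Z=W[...,2]
    g=(abs(Z-.085)<.02)&(A>-.092)&(A<.085)&(abs(B)<.13)
    c=np.polyfit(A[g],Z[g],1); print(nm,g.sum(),'tilt',-c[0],'z front',np.polyval(c,-.1))
    s0=dict(np.load(nm+'0.npz'))
    for lab,(lo,hi) in {'bottle':((.51,.235),(.59,.32)),'tin':((.54,-.22),(.66,-.10)),'eraser':((.40,.20),(.49,.29))}.items():
        r=[]
        for q in (s0,s):
            V=cloud(q); h=(V[...,2]>.006)&(V[...,2]<.085)&(V[...,0]>lo[0])&(V[...,0]<hi[0])&(V[...,1]>lo[1])&(V[...,1]<hi[1]); r.append(V[h].mean(0).round(3) if h.any() else None)
        print(lab,r)
a=im[0][140:340,220:440];b=im[1][120:380,180:440]
cv2.imwrite('pics/c5.png',np.hstack([cv2.resize(a,(400,400)),cv2.resize(b,(400,400))]))
E
```

```text
[0.42688776 0.03331024 0.22872874] [0.57730884 0.39740882 0.03213262]
side 4889 tilt 0.00022687154089327778 z front 0.08552505810108996
bottle [array([0.554, 0.256, 0.058]), array([0.554, 0.259, 0.062])]
tin [array([ 0.597, -0.16 ,  0.017]), array([ 0.597, -0.16 ,  0.017])]
eraser [array([0.445, 0.242, 0.012]), array([0.45 , 0.24 , 0.012])]
scene 7330 tilt -0.00105906635441623 z front 0.08570096098751524
bottle [array([0.547, 0.275, 0.046]), array([0.547, 0.275, 0.046])]
tin [array([ 0.598, -0.185,  0.019]), array([ 0.583, -0.172,  0.018])]
eraser [array([0.446, 0.246, 0.012]), array([0.446, 0.246, 0.012])]
```

View pics/c5.png

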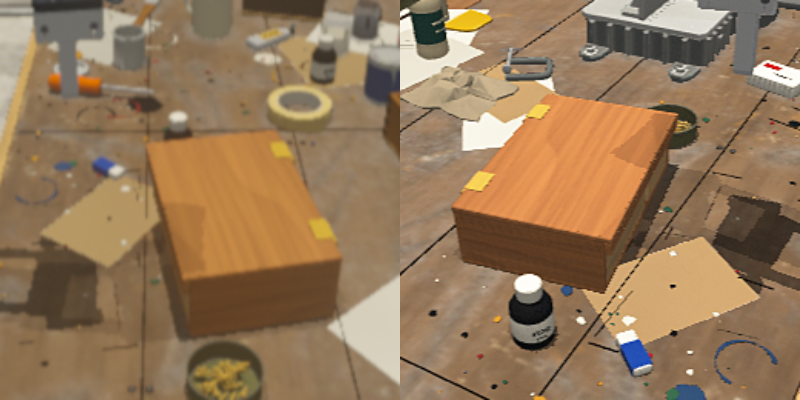

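The picture shows the lid level and closed (tilt about 0 rad, front edge 85 mm up). Bottle, tin and eraser have not moved, and the arm is clear of everything.

```bash
python3 -c "
from bench import robot
print(robot.close_job())"
```

```text
the job is handed in; nothing more can be done
None
```

I pushed the wide drawer and then the narrow one home with the shut fingertips, then pushed the lid down gently from behind. I backed the arm off, clear of everything, and handed the job in at about 13 s of the 51 s allowed.

**Drawers:** before the lid moved, both faces measured at chest x ≈ -0.090 in both views, flush with the walls. Both pushes ended against a hard stop, at about 20 N. With the lid shut I could not measure the drawers again.

**Lid:** it is closed. Its tilt measured within 0.001 rad of level, and its front edge is 85.6 mm up against the expected 85 mm.

**Loose things:** bottle, tin and eraser are where they stood. Each is unchanged to the millimetre in one view. In the other view the averaged points shifted by 5 mm for the bottle and eraser and 20 mm for the tin. I put this down to the lid or arm changing how much of each is visible, and did not test it further.

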